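# Empty the fittings tote into the scrap bin and hold it out level

## Task

Lift the small steel tote by its wooden bar, carry it level with the three scrap pipe fittings in it to the grey scrap bin, and tip it over its open lip so that all three fall into the bin. Then bring the empty tote level again and hold it still in the air beside the bin, a good 10 cm clear of the bench, so that I can take it from you: finish holding it, do not put it down or let go. Leave the oil can, the caliper and the centre punch where they are.

Things in the scene. Friction and masses are not known exactly. Their poses are not given: they have to be found in the camera images.
- tote: Open sheet-steel carrying tote, 0.3 to 0.45 kg empty; origin at the centre of its underside, z up. Floor 104 (x) by 126 (y) mm, 3 mm thick; walls 40 mm high at the back (outside at x = +55 mm) and both ends (y = +-66 mm). The front (-x) is open, only a lip; it faces roughly towards the robot. The fittings lie loose on the floor, up to 31 mm above the underside, and stay put when carried level
- tote_bar (a point): Centre of the tote's square-edged wooden bar, 100 mm above the underside and right over the tote's centre, axes as the tote's. The bar is 14 mm wide (x), 22 mm high and 126 mm long (y), on a steel upright at each end. Grip it from above, fingers closing along the tote's x
- tote_lip (a point): Middle of the edge of the tote's open lip, at (-77, 0, 8) mm in the tote's frame. The lip is 25 mm long and rises 15 degrees from the floor's front edge; the fittings slide out over it when the tote is tipped lip down by roughly 40 to 60 degrees
- scrap_bin: Grey painted square open-topped scrap bin, 180 by 180 mm outside, 4 mm walls, rim 83 mm high, fixed to the bench. Origin at the centre of its underside, z up
- bin_in (a point): centre of the scrap bin's inner floor, 9 mm above the bench; axes as the bin's
- nipple_0: Steel hex pipe nipple, 32 x 50 x 28 mm, threaded axis along its y, 0.09 kg, lying in the tote; origin under its centre
- nipple_1: A second steel hex pipe nipple of the same shape and size, lying in the tote; origin under its centre
- elbow_b: Copper pipe elbow, 49 x 49 x 22 mm, 0.05 kg, lying flat in the tote; origin under its centre
- oil_can: Oil can with a thin spout, 68 x 106 x 152 mm, standing on the bench, not to be disturbed; origin under its centre
- caliper: Vernier caliper, 64 x 200 x 10 mm, long in its y, lying on the bench, not to be disturbed; origin under its centre
- centre_punch: Steel centre punch, 12 x 105 x 10 mm, long in its y, lying on the bench, not to be disturbed; origin under its centre
There are look-alikes about, which are no part of the job. Leave any turquoise look-alike of the elbow_b alone.

How it is judged (in metres and radians):
On the way, in this order (a step that is already met when the one before it is completed fails the run):
1. the tote is lifted clear of the bench and level, with the three fittings still in it (height (world z) of tote above 0.03 m and angle between tote's own z axis and vertical below 0.3 rad and contact force between the fingers and tote above 1 N and distance between each of nipple_0, nipple_1, elbow_b and tote below 0.09 m), for 0.2 s.
2. the tote is tipped, in the gripper, and all three fittings are in the scrap bin (angle between tote's own z axis and vertical above 0.4 rad and contact force between the fingers and tote above 1 N and x of nipple_0 in the frame of bin_in between -0.088 and 0.088 m and y of nipple_0 in the frame of bin_in between -0.088 and 0.088 m and z of each of nipple_0, nipple_1, elbow_b in the frame of bin_in below 0.072 m and x of nipple_1 in the frame of bin_in between -0.088 and 0.088 m and y of nipple_1 in the frame of bin_in between -0.088 and 0.088 m and x of elbow_b in the frame of bin_in between -0.088 and 0.088 m and y of elbow_b in the frame of bin_in between -0.088 and 0.088 m), for 0.1 s.
At the end, for the whole second after the job is handed in: All three fittings lie at rest in the scrap bin, below its rim. The gripper holds the empty tote, underside over 90 mm up, level within 0.14 rad, still (under 30 mm/s, 0.15 rad/s), its centre over 160 mm sideways from the bin's and short of x = 0.8 m (over open bench, not on the furniture) (x of nipple_0 in the frame of bin_in between -0.088 and 0.088 m and y of nipple_0 in the frame of bin_in between -0.088 and 0.088 m and z of each of nipple_0, nipple_1, elbow_b in the frame of bin_in below 0.072 m and x of nipple_1 in the frame of bin_in between -0.088 and 0.088 m and y of nipple_1 in the frame of bin_in between -0.088 and 0.088 m and x of elbow_b in the frame of bin_in between -0.088 and 0.088 m and y of elbow_b in the frame of bin_in between -0.088 and 0.088 m and contact force between the fingers and tote above 1 N and height (world z) of tote above 0.09 m and angle between tote's own z axis and vertical below 0.14 rad and linear speed of each of tote, nipple_0, nipple_1, elbow_b below 0.03 m/s and angular speed of tote below 0.15 rad/s and horizontal distance between tote and scrap_bin above 0.16 m and contact force between tote and scrap_bin below 0.1 N and contact force between tote and oil_can below 0.1 N and world x of tote below 0.8 m); the arm keeps its last pose, push and grip.
It fails at once if the oil can is shifted by more than 30 mm or tipped (distance of oil_can from where it was at the start of the episode above 0.03 m or angle between oil_can's own z axis and vertical above 0.4 rad).
It fails at once if the caliper is shifted by more than 30 mm (distance of caliper from where it was at the start of the episode above 0.03 m).
It fails at once if the centre punch is shifted by more than 30 mm (distance of centre_punch from where it was at the start of the episode above 0.03 m).
It also fails if it takes over 50 s, if anything falls off the work surface, if the arm or the gripper's body presses on something with over 40 N, if the wrist force passes 120 N, or if a joint passes its speed limit or range.

## Robot

A 6-joint arm with a two-finger parallel gripper is mounted at the origin on a cart in front of the work surface, level with it; the furniture and walls round the work are solid. World frame = base frame: x ahead of the robot, y to its left, z up, the work surface at z = 0. Lengths are in mm, angles in degrees, forces in N, time in s.
With the tool pointing down it reaches from about 350 to 850 mm from the base axis. Payload 8.1 kg.
Tool frame: the origin (TCP) lies midway between the tips of the shut fingers; the grasp point (between the pads) lies 19 mm behind it; z points along the fingers, y is the line along which they close (so a half turn about z gives the same grasp; the last joint's range is limited). The gripper opens to 85 mm and grips with 20 to 120 N. Pads are 22 mm wide; open, the fingers measure 114 mm over their backs; the gripper's body (76 mm by 85 mm) begins 54 mm behind the grasp point. The pads swing forward as they close: fully open they stand 13 mm farther back than shut.
Start: joints at [62.601, 7.471, 85.268, -0, 87.261, -4.893], TCP at [229.645, 554.318, 231.292] pointing down, gripper open.
Joint ranges: [-169.43, 169.43], [-51.17, 129.36], [1.28, 143.12], [-76.62, 256.62], [0, 156.53], [-152.29, 152.29]. Speed limits (degrees/s): [136.94, 136.94, 159.86, 180, 180, 180].

## Interface

Orientations are given as [roll, pitch, yaw] about the fixed x, y, z axes, in that order (R = Rz(yaw) Ry(pitch) Rx(roll)).
In Python, from bench import r gives the robot as it stands.
- The arm moves only by the tool apply_moves, never from a script. Its argument "steps" is a list of rows, each a list of 7 numbers: the opening, from -1 (shut) to 1 (fully open), then the shift along the tool's x, y, z in mm, then the turn, a rotation vector about the tool's x, y, z in units of 5 degrees (1.0 is 5 degrees). A call has exactly 8 rows; each row shifts and turns the commanded pose from where the row before left it, along the tool's axes as they then stand; what a row does not reach is not made up. A row lasts 1/10 s, in which the tool goes at most 50 mm and 8.59 degrees, less where a joint would pass 70% of its speed; a pose out of reach is approached as far as the arm can. A call is refused whole if a number of a shift passes 50 or a number of a turn 1, either way. A call with a gripper value outside its range is refused whole. The fingers move at their own pace and stop on an object; "squeeze" is the grip in N (left out, the last holds). Time passes only in rows, so rows that do not move let the fingers close, or fill a call up. It gives the time, the measured TCP pose, the force, the opening and the grip force at its end, in the units of the state.
- r.sense(): the state, without advancing time (a new reading comes with each control period).
- r.snapshot(name): name is "side" or "top"; returns a dict with "color" (480x640x3 uint8, blue, green, red), "depth" (480x640 float32, mm along the optical axis (not along the pixel's ray), 0 where there is no reading), "mtx" (3x3 intrinsics, pixels), "T" (4x4, takes a point from camera to world coordinates). Camera axes: x right, y down, z forward; pixel columns grow to the right and rows downward; lengths in mm; the calibration is good to about 2 mm. A picture is of the moment at which its call begins.
- r.hand_in(): hands the job in; it is judged then, once.
The state is a dict: "time": time; "joint_pos": joint angles; "qd": joint speeds; "joint_efforts": joint torques, N m; "tool_pos": TCP position; "tcp_rot": TCP orientation; "ft_force": force on the tool from outside, world axes, zero at the start; "wrist_torque": the same for the moment, N m; "finger_gap": finger opening in mm; "grip_force": force on a finger pad.
Only numpy, scipy, OpenCV 4.12 (cv2) and the standard library are available. Lean on these libraries where they do the work, as an engineer would, in place of code of your own. Each camera call takes 0.05 s, during which the arm holds its last target. There are 200 camera calls.

## Working session

There is one attempt and no reset: what is moved stays moved. The work goes in short steps, Python scripts to look and compute and a tool call to move; the robot and the scene stay as the last step left them, time stands still between calls to the robot, and variables do not carry over. Pictures are saved under pics/ and viewed, at most 10 in all, crops included, and the job is handed in when it is done.

Besides the shell and the picture viewer there is one more tool, called after "Emit:" as name(argument=value, ...), one argument or row to a line, values as JSON. apply_moves: Moves the arm, as the interface text tells. Its arguments: {"type":"object","properties":{"steps":{"type":"array"},"squeeze":{"type":"number"}},"required":["steps"]}

```bash
mkdir -p pics
python3 - <<'E'
from bench import r
import cv2,numpy as np,pickle
for n in("top","side"):
    s=r.snapshot(n);cv2.imwrite(f"pics/{n}0.png",s["color"]);pickle.dump(s,open(f"{n}0.pkl","wb"))
    print(n,s["mtx"].tolist(),s["T"].round(3).tolist())
print(r.sense())
E
```

```text
top [[456.98482313099163, 0.0, 319.24225345424236], [0.0, 456.98482313099163, 235.24692396719263], [0.0, 0.0, 1.0]] [[0.013, -0.991, 0.131, 396.039], [-0.999, -0.016, -0.028, -258.215], [0.03, -0.131, -0.991, 1047.636], [0.0, 0.0, 0.0, 1.0]]
side [[443.01945249171257, 0.0, 317.05440696356624], [0.0, 443.01945249171257, 237.66151932562457], [0.0, 0.0, 1.0]] [[0.853, -0.253, 0.457, 39.794], [-0.522, -0.427, 0.738, -1030.87], [0.009, -0.868, -0.496, 597.294], [0.0, 0.0, 0.0, 1.0]]
{'time': 0.1, 'joint_pos': array([ 6.26010190e+01,  7.51237297e+00,  8.53236572e+01,  9.67508810e-04,
        8.72633162e+01, -4.89286977e+00]), 'qd': array([ 0.01596218, -0.02347637, -0.19700031,  0.00369535,  0.09515936,
        0.01040954]), 'joint_efforts': array([ 1.56592101e-03, -5.70949924e+01, -5.01941192e+01, -1.15580947e-04,
        8.03706382e-03,  4.07323319e-05]), 'tool_pos': array([229.40498705, 553.85956459, 230.3268364 ]), 'tcp_rot': array([-1.79901098e+02, -9.43633526e-03,  1.57493834e+02]), 'ft_force': array([ 0.57600243, -0.28498138, -0.43178959]), 'wrist_torque': array([-0.02254885, -0.01525805, -0.00325808]), 'grip_force': 0.0, 'finger_gap': 85.75826510074481}
```

View pics/top0.png

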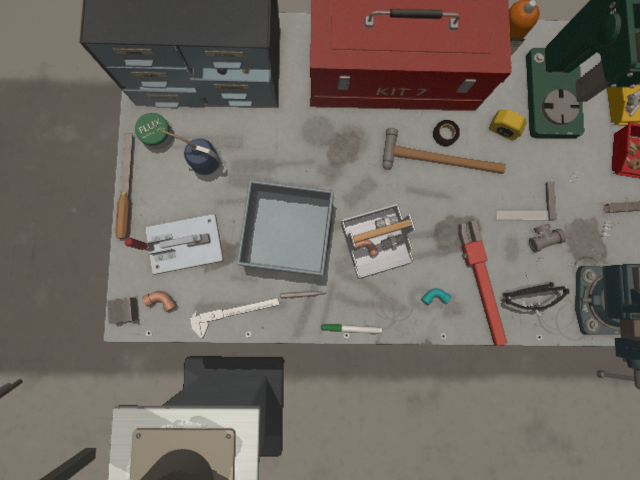

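View pics/side0.png

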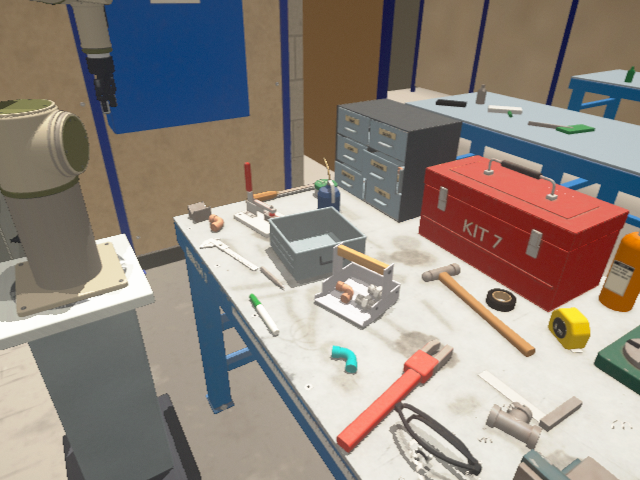

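The top view shows the bin at about (288,230). The tote is at about (380,240), with its orange bar from (355,241) to (411,227) and its lip towards the bottom. The oil can is at (203,155), the caliper at (235,312) and the punch at (303,294). Next I measure these from depth.

```bash
cat > h.py <<'E'
import numpy as np,cv2
def cloud(s):
    d=s["depth"];v,u=np.mgrid[:480,:640];K=s["mtx"]
    p=np.stack([(u-K[0,2])/K[0,0]*d,(v-K[1,2])/K[1,1]*d,d],-1)
    P=p@s["T"][:3,:3].T+s["T"][:3,3];P[d==0]=np.nan;return P
def rect(P,m):
    q=P[m];c,sz,a=cv2.minAreaRect(q[:,:2].astype(np.float32));return len(q),np.round(c,1),np.round(sz,1),round(a,1),q[:,2].mean().round(1)
E
python3 - <<'E'
import pickle
from h import *
V={}
for n in("top","side"):
    s=pickle.load(open(f"{n}0.pkl","rb"));P=cloud(s);V[n]=P;c=s["color"].astype(int);z=P[...,2]
    if n=="top":
        v,u=np.mgrid[:480,:640]
        def box(a,b,c_,d):return (u>a)&(u<b)&(v>c_)&(v<d)
        print("bar",rect(P,box(340,420,195,285)&(z>104)&(z<118)))
        print("tote",rect(P,box(335,420,195,285)&(z>9)&(z<60)))
        print("bin rim",rect(P,box(232,340,170,292)&(z>77)&(z<90)))
        print("can",rect(P,box(155,232,120,182)&(z>15)),np.nanmax(z[box(155,232,120,182)]))
        print("bench",np.nanmedian(z[box(345,400,290,315)]))
        print("caliper",rect(P,box(185,285,295,338)&(z>4))); print("punch",rect(P,box(280,330,285,302)&(z>4)))
        for k in [(290,20),(400,50),(180,50)]:print(k,P[k[1],k[0]].round())
        print("flux",P[127,152].round(),"press",rect(P,box(120,225,205,280)&(z>5)),np.nanmax(z[box(120,225,205,280)]))
    else:
        x,y=P[...,0],P[...,1]
        o=(c[...,2]-c[...,0]>60)&(z>95)&(z<120)&(np.abs(y)<400)&(x<800)&(x>300);print("bar side",rect(P,o))
E
```

```text
bar (491, array([ 531.9, -413.9]), array([ 34.5, 134.8]), 17.3, np.float64(112.0))
tote (1494, array([ 520.7, -418.2]), array([135.8, 134.1]), 17.4, np.float64(25.1))
bin rim (1096, array([ 540.4, -213.2]), array([184.9, 185.3]), 83.5, np.float64(82.9))
can (1301, array([724.5,  20.2]), array([175.7,  67.7]), 62.5, np.float64(68.4)) 153.62856480804624
bench 1.1999636598018242
caliper (960, array([ 347.6, -100.8]), array([ 90.7, 220.1]), 0.7, np.float64(6.5))
punch (246, array([ 400.5, -253.5]), array([ 33.7, 101.6]), 0.8, np.float64(9.4))
(290, 20) [1065. -209.    5.]
(400, 50) [ 883. -438.  199.]
(180, 50) [844. -18. 246.]
flux [770.  96.  42.] press (4017, array([512.5,  43.6]), array([167. , 229.8]), 1.3, np.float64(26.5)) 165.94939950960315
bar side (208, array([ 506. , -153.2]), array([ 23.7, 495.1]), 3.3, np.float64(106.4))
```

```bash
cat >> h.py <<'E'
from scipy.spatial.transform import Rotation as Ro
def plan(R,p,wps):
    """wps: list of (pos, Rotation, nrows); prints rounded tool-frame rows, tracking rounding error"""
    out=[];p=np.array(p,float)
    for tp,tR,n in wps:
        p0,R0=p,R;tp=np.array(tp,float);w=(tR*R0.inv()).as_rotvec()
        for i in range(1,n+1):
            f=i/n;g=Ro.from_rotvec(w*f)*R0;q=p0+(tp-p0)*f
            s=np.clip(np.round(R.inv().apply(q-p)),-50,50);t=np.clip(np.round((R.inv()*g).as_rotvec(degrees=True)/5,2),-1,1)
            p=p+R.apply(s);R=R*Ro.from_rotvec(t*5,degrees=True);out.append([*s.astype(int).tolist(),*(t+0.).tolist()])
    for i,o in enumerate(out):
        if i%8==0:print("--")
        print([1,*o])
    print("end",p.round(1),R.as_euler("xyz",degrees=True).round(1));return R,p
def now(r):
    s=r.sense();return Ro.from_euler("xyz",s["tcp_rot"],degrees=True),s["tool_pos"]
def down(yaw,tilt=0): # yaw: tote yaw; tilt lip-down deg
    return Ro.from_euler("xyz",[180,0,yaw+90],degrees=True)*Ro.from_rotvec([-tilt,0,0],degrees=True)
E
python3 - <<'E'
import pickle
from h import *
from bench import r
for n in("top","side"):
    s=pickle.load(open(f"{n}0.pkl","rb"));P=cloud(s);c=s["color"].astype(int);x,y,z=np.moveaxis(P,-1,0)
    m=(c[...,2]-c[...,0]>50)&(abs(x-532)<75)&(abs(y+414)<80)&(z>85)&(z<120)
    if n=="top":m&=(z>107)
    q=P[m];w,V=np.linalg.eigh(np.cov(q[:,:2].T));print(n,rect(P,m),q[:,:2].mean(0),V[:,1])
R,p=now(r)
plan(R,p,[([532,-414,231],down(17.3),24)])
E
```

```text
top (371, array([ 532.5, -414.4]), array([ 13.7, 123.7]), 17.5, np.float64(112.3)) [ 532.1241643  -413.92368696] [-0.29974748  0.95401858]
side (584, array([ 530. , -414.8]), array([ 17.9, 125.8]), 16.2, np.float64(103.1)) [ 527.82677517 -417.3100636 ] [-0.29920641  0.95418841]
--
[1, -27, -32, 0, 0.0, 0.0, 0.42]
[1, -28, -32, 0, 0.0, 0.0, 0.42]
[1, -30, -30, 0, 0.0, 0.0, 0.41]
[1, -30, -29, 0, 0.0, 0.0, 0.42]
[1, -32, -29, 0, 0.0, 0.0, 0.42]
[1, -32, -27, 0, 0.0, 0.0, 0.42]
[1, -34, -25, 0, -0.01, 0.0, 0.42]
[1, -34, -25, 0, 0.0, 0.0, 0.42]
--
[1, -35, -23, 0, 0.0, 0.0, 0.41]
[1, -36, -22, 0, 0.0, 0.0, 0.42]
[1, -37, -21, 0, 0.0, 0.0, 0.42]
[1, -38, -19, 0, 0.0, 0.0, 0.42]
[1, -38, -18, 0, 0.0, 0.0, 0.42]
[1, -39, -16, 0, 0.0, 0.0, 0.42]
[1, -40, -15, 0, 0.0, 0.0, 0.41]
[1, -40, -14, 0, 0.0, 0.0, 0.42]
--
[1, -40, -12, 0, 0.0, 0.0, 0.42]
[1, -41, -11, 0, 0.0, 0.01, 0.42]
[1, -41, -9, 0, 0.0, 0.0, 0.42]
[1, -42, -7, 0, 0.0, 0.0, 0.42]
[1, -42, -7, 0, -0.01, 0.0, 0.41]
[1, -42, -4, 0, 0.0, 0.0, 0.42]
[1, -42, -3, 0, 0.0, 0.0, 0.42]
[1, -42, -2, 0, 0.0, 0.0, 0.42]
end [ 531.7 -414.1  231. ] [180.   -0.  107.3]
```

The bar measures 13.7 x 123.7 mm at z≈112, centred at (532,-414) with a yaw of 17.4°. This matches the given sizes, so I move above it.

Emit:
apply_moves(
  steps=[
    [1,-27,-32,0,0,0,0.42],
    [1,-28,-32,0,0,0,0.42],
    [1,-30,-30,0,0,0,0.42],
    [1,-30,-29,0,0,0,0.42],
    [1,-32,-29,0,0,0,0.42],
    [1,-32,-27,0,0,0,0.42],
    [1,-34,-25,0,0,0,0.42],
    [1,-34,-25,0,0,0,0.42],
  ],
  squeeze=100,
)

```text
time: 0.9
tool_pos: [330.2, 230.0, 231.0]
tcp_rot: [-180.0, 0.0, 140.6]
ft_force: [0.6, -0.3, -0.5]
finger_gap: 85.4
grip_force: 0.0
```

Emit:
apply_moves(
  steps=[
    [1,-35,-23,0,0,0,0.42],
    [1,-36,-22,0,0,0,0.42],
    [1,-37,-21,0,0,0,0.42],
    [1,-38,-19,0,0,0,0.42],
    [1,-38,-18,0,0,0,0.42],
    [1,-39,-16,0,0,0,0.42],
    [1,-40,-15,0,0,0,0.42],
    [1,-40,-14,0,0,0,0.42],
  ],
)

```text
time: 1.7
tool_pos: [430.8, -93.3, 231.0]
tcp_rot: [180.0, -0.0, 123.8]
ft_force: [0.9, -0.0, -0.1]
finger_gap: 85.2
grip_force: 0.0
```

Emit:
apply_moves(
  steps=[
    [1,-40,-12,0,0,0,0.42],
    [1,-41,-11,0,0,0,0.42],
    [1,-41,-9,0,0,0,0.42],
    [1,-42,-7,0,0,0,0.42],
    [1,-42,-7,0,0,0,0.42],
    [1,-42,-4,0,0,0,0.42],
    [1,-42,-3,0,0,0,0.42],
    [1,-42,-2,0,0,0,0.42],
  ],
)

```text
time: 2.5
tool_pos: [530.4, -415.6, 230.5]
tcp_rot: [-180.0, -0.1, 107.0]
ft_force: [0.5, -0.5, 0.2]
finger_gap: 85.4
grip_force: 0.0
```

Run:
```python
from h import *
from bench import r
R,p=now(r);print(p,R.as_euler("xyz",degrees=True),r.sense()["time"])
plan(R,p,[([532,-414,140],down(17.4),3),([532,-414,80],down(17.4),5)])
```

```text
[ 530.38387371 -415.61600386  230.45420336] [-1.79975452e+02 -5.32890601e-02  1.07003621e+02] 2.5
--
[1, 0, 1, 30, 0.0, 0.0, -0.03]
[1, 1, 0, 30, 0.0, -0.01, -0.02]
[1, 0, 1, 30, 0.0, 0.0, -0.03]
[1, 0, 0, 12, 0.0, 0.0, 0.0]
[1, 0, 0, 12, 0.0, 0.0, 0.0]
[1, 0, 0, 12, 0.0, 0.0, 0.0]
[1, 0, 0, 12, 0.0, 0.0, 0.0]
[1, 0, 0, 12, 0.0, 0.0, 0.0]
end [ 531.9 -414.    80.5] [-180.    -0.   107.4]
```

Emit:
apply_moves(
  steps=[
    [1,0,1,30,0,0,-0.03],
    [1,1,0,30,0,0,-0.02],
    [1,0,1,30,0,0,-0.03],
    [1,0,0,12,0,0,0],
    [1,0,0,12,0,0,0],
    [1,0,0,12,0,0,0],
    [1,0,0,12,0,0,0],
    [1,0,0,12,0,0,0],
  ],
)

```text
time: 3.3
tool_pos: [532.5, -413.0, 81.6]
tcp_rot: [179.9, 0.1, 107.5]
ft_force: [0.7, -0.3, -0.6]
finger_gap: 85.2
grip_force: 0.0
```

Emit:
apply_moves(
  steps=[
    [-1,0,0,0,0,0,0],
    [-1,0,0,0,0,0,0],
    [-1,0,0,0,0,0,0],
    [-1,0,0,0,0,0,0],
    [-1,0,0,0,0,0,0],
    [-1,0,0,0,0,0,0],
    [-1,0,0,0,0,0,0],
    [-1,0,0,0,0,0,0],
  ],
)

```text
time: 4.1
tool_pos: [532.3, -412.9, 82.3]
tcp_rot: [180.0, 0.1, 107.5]
ft_force: [-0.5, 1.4, 5.8]
finger_gap: 12.4
grip_force: 98.4
```

Gripped at about 98 N. I lift gently.

Emit:
apply_moves(
  steps=[
    [-1,0,0,-5,0,0,0],
    [-1,0,0,-10,0,0,0],
    [-1,0,0,-15,0,0,0],
    [-1,0,0,-15,0,0,0],
    [-1,0,0,-10,0,0,0],
    [-1,0,0,-5,0,0,0],
    [-1,0,0,0,0,0,0],
    [-1,0,0,0,0,0,0],
  ],
)

```text
time: 4.9
tool_pos: [531.7, -412.4, 140.9]
tcp_rot: [-180.0, -0.0, 107.5]
ft_force: [-0.5, -0.1, -5.9]
finger_gap: 12.4
grip_force: 97.6
```

Emit:
apply_moves(
  steps=[
    [-1,0,0,-8,0,0,0],
    [-1,0,0,-16,0,0,0],
    [-1,0,0,-20,0,0,0],
    [-1,0,0,-20,0,0,0],
    [-1,0,0,-16,0,0,0],
    [-1,0,0,-8,0,0,0],
    [-1,0,0,0,0,0,0],
    [-1,0,0,0,0,0,0],
  ],
)

```text
time: 5.7
tool_pos: [531.7, -412.4, 228.6]
tcp_rot: [-180.0, -0.0, 107.5]
ft_force: [-0.7, -0.2, -5.5]
finger_gap: 12.2
grip_force: 97.7
```

Run:
```python
from h import *
from bench import r
a=r.snapshot("side")["color"][60:420,200:560];b=r.snapshot("top")["color"][140:340,240:440]
cv2.imwrite("pics/lift.png",np.hstack([a,cv2.resize(b,(360,360))]))
R,p=now(r);print(p,R.as_euler("xyz",degrees=True),r.sense()["time"])
# bin aligned yaw -6.5; lip fixed at bin centre + 35 mm along tote x, z=125
a=np.radians(-6.5);ex=np.array([np.cos(a),np.sin(a),0]);bc=np.array([540.4,-213.2,0])
def bar(t,d=35,z=125):  # TCP pos (19 past grasp point) for tilt t with lip there
    t=np.radians(-t);x,zz=-77,8-100
    X,Z=np.cos(t)*x+np.sin(t)*zz,-np.sin(t)*x+np.cos(t)*zz
    g=bc+ex*(d-X)+np.array([0,0,z-Z]); return g+down(-6.5,np.degrees(-t)).apply([0,0,19])
p0=p
wp=[(bar(0),down(-6.5),16)]
for t in range(5,60,5):wp.append((bar(t),down(-6.5,t),1))
for w in wp:print(w[0].round())
plan(R,p,wp)
```

```text
[ 531.32144481 -412.06256005  227.57245539] [-1.79923387e+02 -1.29269631e-01  1.07493686e+02] 5.8
[ 652. -226.  198.]
[ 645. -225.  204.]
[ 638. -224.  210.]
[ 630. -223.  215.]
[ 622. -223.  220.]
[ 614. -222.  224.]
[ 605. -221.  227.]
[ 596. -220.  229.]
[ 587. -219.  230.]
[ 578. -217.  231.]
[ 569. -216.  231.]
[ 560. -215.  230.]
--
[1, 9, 11, 2, 0.0, 0.0, 0.3]
[1, 9, 10, 2, 0.0, 0.0, 0.3]
[1, 9, 10, 2, 0.0, 0.0, 0.3]
[1, 10, 10, 1, -0.01, -0.01, 0.3]
[1, 10, 10, 2, 0.0, 0.0, 0.3]
[1, 10, 9, 2, 0.0, 0.0, 0.3]
[1, 10, 10, 2, 0.0, 0.0, 0.3]
[1, 11, 8, 2, 0.0, 0.0, 0.3]
--
[1, 11, 9, 2, 0.0, 0.0, 0.3]
[1, 11, 8, 2, 0.0, 0.0, 0.3]
[1, 11, 8, 1, 0.0, -0.01, 0.3]
[1, 12, 8, 2, -0.01, 0.0, 0.3]
[1, 12, 7, 2, 0.0, 0.0, 0.3]
[1, 11, 8, 2, 0.0, 0.0, 0.3]
[1, 12, 6, 2, 0.0, 0.0, 0.3]
[1, 13, 7, 2, 0.0, 0.0, 0.3]
--
[1, 0, -7, -7, -1.0, 0.0, 0.0]
[1, 0, -6, -6, -1.0, 0.0, 0.0]
[1, 0, -7, -7, -1.0, 0.0, 0.0]
[1, 0, -7, -6, -1.0, 0.0, 0.0]
[1, 0, -6, -7, -1.0, 0.0, 0.0]
[1, 0, -7, -6, -1.0, 0.0, 0.0]
[1, 0, -7, -6, -1.0, 0.0, 0.0]
[1, 0, -6, -7, -1.0, 0.0, 0.0]
--
[1, 0, -7, -6, -1.0, 0.0, 0.0]
[1, 0, -7, -7, -1.0, 0.0, 0.0]
[1, 0, -6, -6, -1.0, 0.0, 0.0]
end [ 560.  -215.2  230.1] [125.   -0.   83.5]
```

View pics/lift.png

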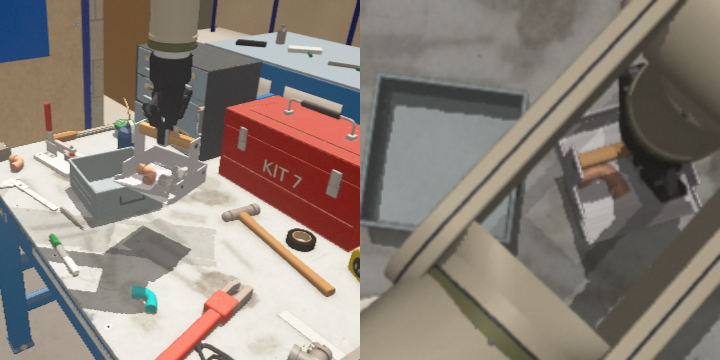

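The tote hangs level from the bar with all three fittings in it: the elbow is at (600,178), with the nipples behind it at about (595,195) and (660,180) in the right half. I carry it over to the bin.

Emit:
apply_moves(
  steps=[
    [-1,5,5,1,0,0,0.15],
    [-1,9,10,2,0,0,0.3],
    [-1,9,10,2,0,0,0.3],
    [-1,10,10,2,0,0,0.3],
    [-1,10,10,2,0,0,0.3],
    [-1,10,10,2,0,0,0.3],
    [-1,10,10,2,0,0,0.3],
    [-1,11,9,2,0,0,0.3],
  ],
)

```text
time: 6.6
tool_pos: [588.3, -323.0, 213.2]
tcp_rot: [-180.0, -0.1, 96.2]
ft_force: [0.7, 0.5, -5.7]
finger_gap: 12.4
grip_force: 97.8
```

Emit:
apply_moves(
  steps=[
    [-1,11,9,2,0,0,0.3],
    [-1,11,8,2,0,0,0.3],
    [-1,11,8,2,0,0,0.3],
    [-1,12,8,2,0,0,0.3],
    [-1,12,8,2,0,0,0.3],
    [-1,12,8,2,0,0,0.3],
    [-1,12,7,2,0,0,0.3],
    [-1,12,7,2,0,0,0.3],
  ],
)

```text
time: 7.4
tool_pos: [649.6, -228.7, 197.2]
tcp_rot: [-179.9, -0.0, 84.2]
ft_force: [-0.5, 0.4, -4.7]
finger_gap: 12.8
grip_force: 97.8
```

Emit:
apply_moves(
  steps=[
    [-1,10,4,1,0,0,0.15],
    [-1,3,2,0,0,0,0],
    [-1,0,0,0,0,0,0],
    [-1,0,0,0,0,0,0],
    [-1,0,0,0,0,0,0],
    [-1,0,0,0,0,0,0],
    [-1,0,0,0,0,0,0],
    [-1,0,0,0,0,0,0],
  ],
)

```text
time: 8.2
tool_pos: [656.8, -218.0, 197.4]
tcp_rot: [180.0, 0.0, 83.5]
ft_force: [0.3, -0.4, -6.2]
finger_gap: 12.5
grip_force: 97.8
```

Run:
```python
from h import *
from bench import r
s=r.snapshot("side");a=s["color"][60:420,200:560];b=r.snapshot("top")["color"][100:340,200:440]
cv2.imwrite("pics/over.png",np.hstack([a,cv2.resize(b,(360,360))]))
R,p=now(r);print(p,R.as_euler("xyz",degrees=True),r.sense())
```

```text
[ 656.80905415 -217.87154712  197.30531242] [-1.79999885e+02  1.75940768e-05  8.34860531e+01] {'time': 8.3, 'joint_pos': array([-2.25943776e+01,  2.25865915e+01,  7.10717128e+01, -4.88515466e-05,
        8.63418013e+01, -1.60804275e+01]), 'qd': array([0.15401518, 0.05414843, 0.03044754, 0.03633789, 0.05088456,
       0.22926893]), 'joint_efforts': array([-8.15058220e-02, -7.42373300e+01, -5.31836450e+01, -6.66720467e-02,
       -3.76367665e-03, -5.98421284e-04]), 'tool_pos': array([ 656.80905415, -217.87154712,  197.30531242]), 'tcp_rot': array([-1.79999885e+02,  1.75940767e-05,  8.34860531e+01]), 'ft_force': array([ 1.11617316, -0.38880963, -6.07713353]), 'wrist_torque': array([0.02189454, 0.01172642, 0.02807961]), 'grip_force': 97.77512669563293, 'finger_gap': 12.50706951772242}
```

View pics/over.png

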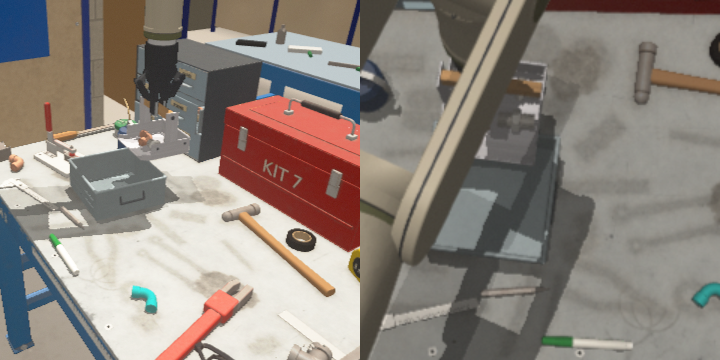

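The tote is level behind the bin, with its lip (right crop, about (505,162)) over the bin's rear part. I tip it with the lip held nearly fixed in space, trimming the 8 mm side error as it goes.

Emit:
apply_moves(
  steps=[
    [-1,-4,-9,-7,-1,0,0],
    [-1,-4,-7,-6,-1,0,0],
    [-1,0,-7,-7,-1,0,0],
    [-1,0,-7,-6,-1,0,0],
    [-1,0,-6,-7,-1,0,0],
    [-1,0,-4,-3,-0.5,0,0],
    [-1,0,-3,-3,-0.5,0,0],
    [-1,0,-4,-3,-0.5,0,0],
  ],
)

```text
time: 9.1
tool_pos: [600.8, -219.4, 227.0]
tcp_rot: [147.4, 0.0, 83.5]
ft_force: [-0.1, -1.8, -11.0]
finger_gap: 12.2
grip_force: 100.2
```

Emit:
apply_moves(
  steps=[
    [-1,0,-3,-3,-0.5,0,0],
    [-1,0,-4,-3,-0.5,0,0],
    [-1,0,-3,-4,-0.5,0,0],
    [-1,0,-4,-3,-0.5,0,0],
    [-1,0,-3,-3,-0.5,0,0],
    [-1,0,-3,-3,-0.5,0,0],
    [-1,0,-3,-3,-0.5,0,0],
    [-1,0,0,0,0,0,0],
  ],
)

```text
time: 9.9
tool_pos: [568.7, -215.5, 227.5]
tcp_rot: [130.1, -0.0, 83.5]
ft_force: [0.1, 0.7, -4.6]
finger_gap: 12.6
grip_force: 101.4
```

Run:
```python
from h import *
from bench import r
a=r.snapshot("side")["color"][60:420,200:560];b=r.snapshot("top")["color"][100:340,200:440]
cv2.imwrite("pics/tip.png",np.hstack([a,cv2.resize(b,(360,360))]))
print(r.sense())
```

```text
{'time': 10.0, 'joint_pos': array([-40.74107145, -30.6023444 , 132.22538166,  40.56586271,
        41.41680726, -56.34345428]), 'qd': array([ 0.45967515,  0.86129237, -1.60284916, -0.18007198, -0.28026797,
        0.1370387 ]), 'joint_efforts': array([ -0.19770627, -28.1678921 , -54.24378276,   3.82765844,
        -3.61109488,  -0.23799604]), 'tool_pos': array([ 569.80683404, -216.11035304,  229.27743823]), 'tcp_rot': array([1.30039897e+02, 2.86126283e-02, 8.34720556e+01]), 'ft_force': array([ 0.37904587, -0.00907441, -1.89469705]), 'wrist_torque': array([ 0.09894238,  0.96123833, -0.00605381]), 'grip_force': 101.37362480163574, 'finger_gap': 12.321136894164708}
```

View pics/tip.png

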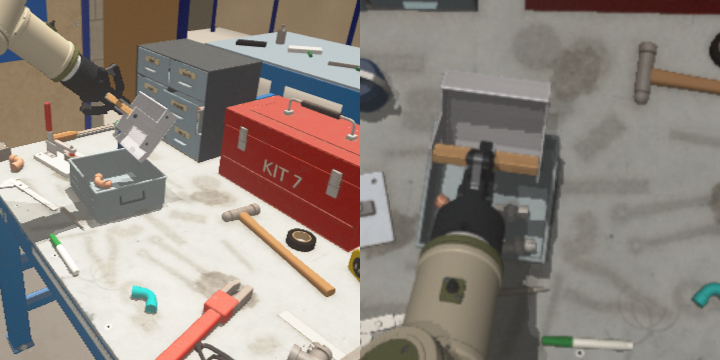

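The tote floor looks empty, the elbow is in the bin at about (440,202), and two nipples show at (530,212) and (530,245). I hold for a moment, then confirm by force and depth.

Emit:
apply_moves(
  steps=[
    [-1,0,0,0,0,0,0],
    [-1,0,0,0,0,0,0],
    [-1,0,0,0,0,0,0],
    [-1,0,0,0,0,0,0],
    [-1,0,0,0,0,0,0],
    [-1,0,0,0,0,0,0],
    [-1,0,0,0,0,0,0],
    [-1,0,0,0,0,0,0],
  ],
)

```text
time: 10.8
tool_pos: [570.0, -215.9, 228.9]
tcp_rot: [130.0, -0.0, 83.5]
ft_force: [0.3, 0.5, -3.5]
finger_gap: 12.5
grip_force: 101.4
```

Run:
```python
from h import *
from bench import r
f=[]
s=r.snapshot("top");f.append(r.sense()["ft_force"]);P=cloud(s)
for u,v in [(200+170*2/3/1,0)]:pass
g=lambda X,Y:(int(200+(X-360)*2/3),int(100+Y*2/3))
for X,Y in [(440,202),(530,212),(530,245),(520,190)]:
    u,v=g(X,Y);print((u,v),P[v-1:v+2,u-1:u+2].reshape(-1,3).mean(0).round(),s["color"][v,u])
cv2.imwrite("pics/bin.png",cv2.resize(s["color"][150:290,230:345],None,fx=4,fy=4,interpolation=cv2.INTER_CUBIC))
for i in range(4):r.snapshot("side");f.append(r.sense()["ft_force"])
print(np.mean(f,0))
R,p=now(r);print(p)
# untip with rotation while rising, then to final hold
def wp(): return [(p+np.array([0,0,40]),R,2),([640,-225,250],down(-6.5,0),14),([560,-425,252],down(17.4,0),16)]
plan(R,p,wp())
```

```text
(253, 234) [ 531. -138.   30.] [112 141 197]
(313, 241) [ 520. -273.   11.] [150 152 144]
(313, 263) [ 468. -273.   34.] [166 175 181]
(306, 226) [ 554. -256.   10.] [82 84 80]
[-0.12123043 -0.06611284 -3.65317696]
[ 569.96692603 -215.9062842   228.89995268]
--
[1, 0, 15, -13, 0.0, 0.0, 0.0]
[1, 0, 16, -13, 0.0, 0.0, 0.0]
[1, 0, 2, 5, 0.71, 0.0, 0.0]
[1, 0, 3, 4, 0.72, 0.0, 0.0]
[1, 0, 2, 5, 0.71, 0.0, 0.0]
[1, 0, 3, 4, 0.72, 0.0, 0.0]
[1, 0, 4, 4, 0.71, 0.0, 0.0]
[1, 0, 3, 4, 0.72, 0.0, 0.0]
--
[1, -1, 4, 4, 0.71, 0.0, 0.0]
[1, 0, 4, 3, 0.71, 0.0, 0.0]
[1, 0, 4, 3, 0.72, 0.0, 0.0]
[1, 0, 5, 3, 0.71, 0.0, 0.0]
[1, 0, 4, 3, 0.72, 0.0, 0.0]
[1, 0, 5, 2, 0.71, 0.0, 0.0]
[1, 0, 5, 2, 0.72, 0.0, 0.0]
[1, 0, 5, 2, 0.71, 0.0, 0.0]
--
[1, -13, -4, 0, 0.0, 0.0, -0.3]
[1, -13, -4, 0, 0.0, 0.0, -0.3]
[1, -13, -4, 0, 0.0, 0.0, -0.3]
[1, -12, -4, -1, 0.0, 0.0, -0.3]
[1, -13, -5, 0, 0.0, 0.0, -0.29]
[1, -12, -6, 0, 0.0, 0.0, -0.3]
[1, -13, -5, 0, 0.0, 0.0, -0.3]
[1, -12, -6, 0, 0.0, 0.0, -0.3]
--
[1, -12, -6, 0, 0.0, 0.0, -0.3]
[1, -12, -7, 0, 0.0, 0.0, -0.3]
[1, -11, -6, -1, 0.0, 0.0, -0.3]
[1, -12, -8, 0, 0.0, 0.0, -0.3]
[1, -11, -7, 0, 0.0, 0.0, -0.3]
[1, -11, -8, 0, 0.0, 0.0, -0.29]
[1, -11, -8, 0, 0.0, 0.0, -0.3]
[1, -10, -8, 0, 0.0, 0.0, -0.3]
end [ 559.8 -424.6  251.6] [180.   -0.  107.4]
```

View pics/bin.png

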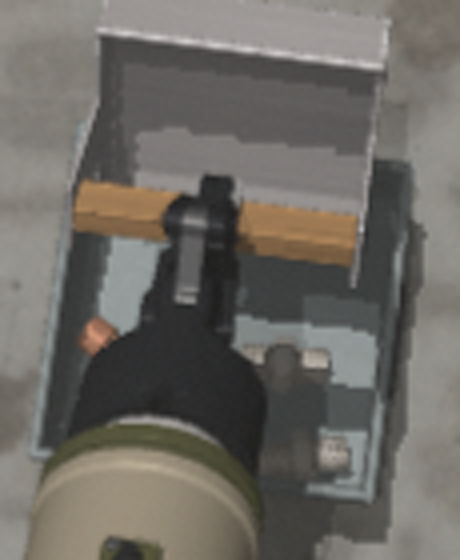

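All three are in the bin: the elbow at (97,335) and the nipples at (290,360) and (310,450). The hanging load of 3.6 N matches the empty tote. I level it while rising, then carry it beside the bin.

Emit:
apply_moves(
  steps=[
    [-1,0,15,-13,0,0,0],
    [-1,0,16,-13,0,0,0],
    [-1,0,2,5,0.7,0,0],
    [-1,0,3,4,0.7,0,0],
    [-1,0,2,5,0.7,0,0],
    [-1,0,3,4,0.7,0,0],
    [-1,0,4,4,0.7,0,0],
    [-1,0,3,4,0.7,0,0],
  ],
)

```text
time: 11.85
tool_pos: [600.3, -219.4, 261.4]
tcp_rot: [151.1, 0.0, 83.5]
ft_force: [0.4, 0.0, -4.0]
finger_gap: 12.2
grip_force: 101.3
```

Emit:
apply_moves(
  steps=[
    [-1,0,4,4,0.7,0,0],
    [-1,0,4,3,0.7,0,0],
    [-1,0,4,3,0.7,0,0],
    [-1,0,5,3,0.7,0,0],
    [-1,0,4,3,0.7,0,0],
    [-1,0,5,2,0.7,0,0],
    [-1,0,5,2,0.8,0,0],
    [-1,0,5,2,0.8,0,0],
  ],
)

```text
time: 12.65
tool_pos: [641.6, -224.0, 250.4]
tcp_rot: [-179.9, -0.0, 83.5]
ft_force: [0.5, 0.4, -3.8]
finger_gap: 12.2
grip_force: 101.3
```

Emit:
apply_moves(
  steps=[
    [-1,-13,-4,0,0,0,-0.3],
    [-1,-13,-4,0,0,0,-0.3],
    [-1,-13,-4,0,0,0,-0.3],
    [-1,-12,-4,0,0,0,-0.3],
    [-1,-13,-5,0,0,0,-0.3],
    [-1,-12,-6,0,0,0,-0.3],
    [-1,-13,-5,0,0,0,-0.3],
    [-1,-12,-6,0,0,0,-0.3],
  ],
)

```text
time: 13.45
tool_pos: [600.9, -324.8, 250.0]
tcp_rot: [179.9, -0.0, 95.6]
ft_force: [-0.5, -0.1, -3.6]
finger_gap: 12.3
grip_force: 101.3
```

Emit:
apply_moves(
  steps=[
    [-1,-12,-6,0,0,0,-0.3],
    [-1,-12,-7,0,0,0,-0.3],
    [-1,-11,-6,0,0,0,-0.3],
    [-1,-12,-8,0,0,0,-0.3],
    [-1,-11,-7,0,0,0,-0.3],
    [-1,-11,-8,0,0,0,-0.3],
    [-1,-11,-8,0,0,0,-0.3],
    [-1,-10,-8,0,0,0,-0.3],
  ],
)

```text
time: 14.25
tool_pos: [560.4, -424.4, 249.9]
tcp_rot: [179.9, 0.0, 107.6]
ft_force: [-0.4, -0.4, -3.9]
finger_gap: 12.1
grip_force: 101.3
```

Emit:
apply_moves(
  steps=[
    [-1,-5,-3,0,0,0,0],
    [-1,0,0,0,0,0,0],
    [-1,0,0,0,0,0,0],
    [-1,0,0,0,0,0,0],
    [-1,0,0,0,0,0,0],
    [-1,0,0,0,0,0,0],
    [-1,0,0,0,0,0,0],
    [-1,0,0,0,0,0,0],
  ],
)

```text
time: 15.05
tool_pos: [558.9, -429.3, 250.2]
tcp_rot: [180.0, 0.0, 107.5]
ft_force: [0.4, -0.1, -3.8]
finger_gap: 12.4
grip_force: 101.3
```

Run:
```python
from h import *
from bench import r
a=r.snapshot("side")["color"][60:420,200:560];b=r.snapshot("top")["color"][140:340,240:440]
cv2.imwrite("pics/end.png",np.hstack([a,cv2.resize(b,(360,360))]))
s=r.sense();print(s["tool_pos"],s["tcp_rot"],s["qd"].round(2),s["ft_force"])
```

```text
[ 558.84942094 -429.29016651  250.16497926] [ 1.79998971e+02 -2.53482783e-03  1.07497462e+02] [-0.04  0.02  0.04 -0.01  0.03 -0.09] [-0.28113045 -0.41054488 -4.5616833 ]
```

View pics/end.png

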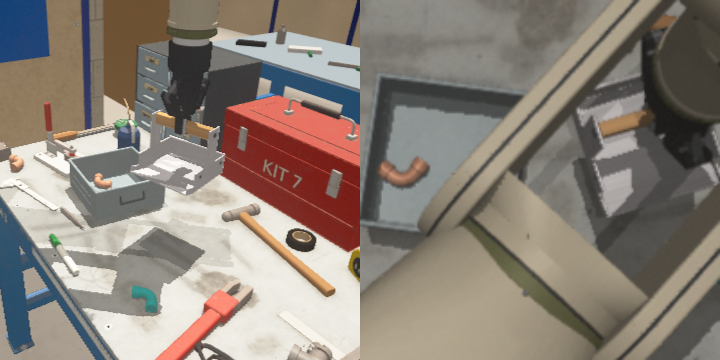

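The empty tote is held clear of the bin, and the elbow is in the bin at (400,172). I check the floor tilt from depth and hand in if it is level.

Run:
```python
from h import *
from bench import r
P=np.concatenate([cloud(r.snapshot(n)).reshape(-1,3) for n in("side","top")])
a=np.radians(17.5);d=P-[558.8,-429.3,0];x=d[:,0]*np.cos(a)+d[:,1]*np.sin(a);y=-d[:,0]*np.sin(a)+d[:,1]*np.cos(a)
m=(abs(x)<45)&(abs(y)<55)&(abs(P[:,2]-172)<15);A=np.c_[x,y,np.ones_like(x)][m]
c=np.linalg.lstsq(A,P[m,2],rcond=None)[0];print(m.sum(),c)
if m.sum()>100 and np.hypot(c[0],c[1])<.1:print(r.hand_in())
```

```text
2282 [-3.53605959e-03  9.99466898e-03  1.71119007e+02]
the job is handed in; nothing more can be done
None
```

The job is handed in: all three fittings are in the scrap bin, and the gripper is holding the empty tote beside it, level within about 0.01 rad, underside about 168 mm above the bench; the moves stayed clear of the oil can, caliper and centre punch.

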